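# Sort the cassettes and slide boxes at the microtome bench

## Task

Sort the things lying on the microtome bench: put each tissue cassette into the tray of its own colour, wax side up, and of the two identical closed slide boxes put the full, heavy one into the blue tray and the empty, light one into the black tray. Everything should end flat on its tray's floor, inside the rim; keep the slide boxes upright all the way, there is glass inside.

Things in the scene. Friction and masses are not known exactly. Their poses are not given: they have to be found in the camera images.
- cassette_green_mid (a point): loose green tissue cassette, 40 x 28 mm and 17 mm tall over all, lying flat on the bench, about 25 g: a green plastic body 12 mm thick with a smaller cream wax block (24 x 18 x 5 mm, 4 mm off centre along x) on top. The point is its centre, 8.5 mm above its underside; x along its 40 mm length, y across its 28 mm width, z up
- cassette_yellow_mid (a point): loose yellow tissue cassette, 40 x 28 mm and 17 mm tall over all, lying flat on the bench, about 25 g: a yellow plastic body 12 mm thick with a smaller cream wax block (24 x 18 x 5 mm, 4 mm off centre along x) on top. The point is its centre, 8.5 mm above its underside; x along its 40 mm length, y across its 28 mm width, z up
- cassette_pink_mid (a point): loose pink tissue cassette, 40 x 28 mm and 17 mm tall over all, lying flat on the bench, about 25 g: a pink plastic body 12 mm thick with a smaller cream wax block (24 x 18 x 5 mm, 4 mm off centre along x) on top. The point is its centre, 8.5 mm above its underside; x along its 40 mm length, y across its 28 mm width, z up
- slidebox_a_mid (a point): closed grey slide box with a pale lid label and a small blue latch, standing upright, 84 mm long, 36 mm wide, 56 mm tall; one of two that look the same: one is full of glass slides (about 340 g), the other empty (about 70 g), and either box may be at either place. The point is its centre, 28 mm above its underside; x along its length, y across its width, z up
- slidebox_b_mid (a point): closed grey slide box with a pale lid label and a small blue latch, standing upright, 84 mm long, 36 mm wide, 56 mm tall; one of two that look the same: one is full of glass slides (about 340 g), the other empty (about 70 g), and either box may be at either place. The point is its centre, 28 mm above its underside; x along its length, y across its width, z up
- tray_green: fixed shallow green tray, 84 x 68 mm outside, 76 x 60 mm inside, floor 2 mm and rim 6 mm above the bench. Origin at the centre of its underside, at bench height; x along the 84 mm side, y along the 68 mm side, z up
- tray_yellow: fixed shallow yellow tray, 84 x 68 mm outside, 76 x 60 mm inside, floor 2 mm and rim 6 mm above the bench. Origin at the centre of its underside, at bench height; x along the 84 mm side, y along the 68 mm side, z up
- tray_pink: fixed shallow pink tray, 84 x 68 mm outside, 76 x 60 mm inside, floor 2 mm and rim 6 mm above the bench. Origin at the centre of its underside, at bench height; x along the 84 mm side, y along the 68 mm side, z up
- tray_blue: fixed shallow blue tray for one slide box, 118 x 70 mm outside, 110 x 62 mm inside, floor 2 mm and rim 6 mm above the bench. Origin at the centre of its underside, at bench height; x along the 118 mm side, y along the 70 mm side, z up
- tray_black: fixed shallow black tray for one slide box, 118 x 70 mm outside, 110 x 62 mm inside, floor 2 mm and rim 6 mm above the bench. Origin at the centre of its underside, at bench height; x along the 118 mm side, y along the 70 mm side, z up

How it is judged:
At the end, for the whole second after the job is handed in: Cassettes in the trays of their colours, wax up (centre within 26 x 20 mm of the tray's), heavy box in the blue tray (it presses with over 1.8 N), light one in the black (within 30 x 20 mm), along x across; all on the floor within 3 mm, tilted under 0.08 rad, at rest (x of cassette_green_mid in the frame of tray_green between -0.026 and 0.026 m and y of cassette_green_mid in the frame of tray_green between -0.02 and 0.02 m and z of cassette_green_mid in the frame of tray_green below 0.0135 m and angle between each of cassette_green_mid, cassette_yellow_mid, cassette_pink_mid's own z axis and vertical below 0.08 rad and x of cassette_yellow_mid in the frame of tray_yellow between -0.026 and 0.026 m and y of cassette_yellow_mid in the frame of tray_yellow between -0.02 and 0.02 m and z of cassette_yellow_mid in the frame of tray_yellow below 0.0135 m and x of cassette_pink_mid in the frame of tray_pink between -0.026 and 0.026 m and y of cassette_pink_mid in the frame of tray_pink between -0.02 and 0.02 m and z of cassette_pink_mid in the frame of tray_pink below 0.0135 m and (((x of slidebox_a_mid in the frame of tray_blue between -0.03 and 0.03 m and y of slidebox_a_mid in the frame of tray_blue between -0.02 and 0.02 m and z of slidebox_a_mid in the frame of tray_blue below 0.033 m and angle between slidebox_a_mid's own z axis and vertical below 0.08 rad) and (x of slidebox_b_mid in the frame of tray_black between -0.03 and 0.03 m and y of slidebox_b_mid in the frame of tray_black between -0.02 and 0.02 m and z of slidebox_b_mid in the frame of tray_black below 0.033 m and angle between slidebox_b_mid's own z axis and vertical below 0.08 rad) and contact force between slidebox_a and tray_blue above 1.8 N) or ((x of slidebox_b_mid in the frame of tray_blue between -0.03 and 0.03 m and y of slidebox_b_mid in the frame of tray_blue between -0.02 and 0.02 m and z of slidebox_b_mid in the frame of tray_blue below 0.033 m and angle between slidebox_b_mid's own z axis and vertical below 0.08 rad) and (x of slidebox_a_mid in the frame of tray_black between -0.03 and 0.03 m and y of slidebox_a_mid in the frame of tray_black between -0.02 and 0.02 m and z of slidebox_a_mid in the frame of tray_black below 0.033 m and angle between slidebox_a_mid's own z axis and vertical below 0.08 rad) and contact force between slidebox_b and tray_blue above 1.8 N)) and linear speed of each of cassette_green, cassette_yellow, cassette_pink, slidebox_a, slidebox_b below 0.02 m/s); the robot touches nothing.
It fails at once if a slide box is tipped over (more than 0.6 rad from upright) (angle between any of slidebox_a_mid, slidebox_b_mid's own z axis and vertical above 0.6 rad).
It also fails if it takes over 128 s, if anything falls off the work surface, if the arm or the gripper's body presses on something with over 40 N, if the wrist force passes 120 N, or if a joint passes its speed limit or range.

## Robot

A 6-joint arm with a two-finger parallel gripper is mounted at the origin on the work surface. World frame = base frame: x ahead of the robot, y to its left, z up, the work surface at z = 0. Lengths are in m, angles in rad, forces in N, time in s.
With the tool pointing down it reaches from about 0.4 to 0.825 m from the base axis. Payload 7 kg.
Tool frame: the origin (TCP) lies midway between the tips of the shut fingers; the grasp point (between the pads) lies arm.hold_point_z behind it (arm.hold_point_z is the distance from the TCP to the grasp point, in m); z points along the fingers, y is the line along which they close (so a half turn about z gives the same grasp; the last joint's range is limited). The gripper opens to 88 mm and grips with 3 to 60 N. Pads are 19 mm wide; open, the fingers measure 130 mm over their backs; the gripper's body (78 mm by 193 mm) begins 47 mm behind the grasp point.
Start: joints at [1.528, 0.359, 0.012, 0, -1.224, -0.288], TCP at [0.219, 0.638, 0.227] pointing down, gripper open.
Joint ranges: [-3.07, 3.07], [-1.43, 2.12], [-1.02, 1.25], [-3.03, 1.67], [-3.05, -0], [-3.03, 3.03]. Speed limits (rad/s): [2.39, 2.39, 3.01, 3.14, 3.14, 3.14].

## Interface

Orientations are given as [roll, pitch, yaw] about the fixed x, y, z axes, in that order (R = Rz(yaw) Ry(pitch) Rx(roll)).
In Python, from station import arm gives the robot as it stands.
- The arm moves only by the shell command python3 -m crank 'ROWS' [OPENING] [FORCE]. ROWS is JSON, a list that holds one entry, the list of rows, each a list of 4 numbers: the shift along the tool's x, y, z in units of 25 mm (1.0 is 25 mm), then the turn about the tool's z in units of 5 degrees (1.0 is 5 degrees). A call has 1 to 12 rows; each row is the pose to reach, as a shift and turn from the pose commanded when the call began, along the tool's axes at that moment; what a row does not reach only later rows make up. A row lasts 1/8 s, in which the tool goes at most 62.5 mm and 10.7 degrees, less where a joint would pass 70% of its speed; a pose out of reach is approached as far as the arm can. A call with a gripper value outside its range is refused whole. OPENING is the closure, from 0 (fully open) to 1 (shut), set as the call begins (- or left out, the last holds). The fingers move at their own pace and stop on an object; FORCE is the grip in N (left out, the last holds). Time passes only in rows, so rows that repeat a pose let the fingers close. It gives the time, the measured TCP pose, the force, the opening and the grip force at its end, in the units of the state.
- arm.get_state(): the state, without advancing time (a new reading comes with each control period).
- arm.grab_frame(name): name is "scene" or "top" or "wrist"; returns (picture, depth): 400x640x3 uint8, red, green, blue; 400x640 float32, m along the optical axis (not along the pixel's ray), 0 where there is no reading.
- arm.get_calibration(name): a dict with "mtx" (3x3 intrinsics, pixels), "k1" (the pictures are not rectified: a ray, as slopes to the right and down, at radius r is drawn at 1 + k1 r^2 times it, then the intrinsics apply), "R" (3x3) and "t" (3): a world point X has camera coordinates R X + t; the wrist camera has in their place "mount" (4x4, takes a point from camera to tool coordinates, whose origin is the TCP and whose axes are the flange's). Camera axes: x right, y down, z forward; pixel columns grow to the right and rows downward; lengths in m; the calibration is good to about 2 mm. A picture is of the moment at which its call begins: read the wrist's pose just before it. get_calibration takes no time and is no camera call.
- arm.job_done(): hands the job in; it is judged then, once.
Trained networks look in the newest picture that a camera, given by its name, has taken for a name from the list of things; names that differ only in an ending like _2 or _b are one class to them, and where a whole thing is asked for, a point or a joint stands for the part that bears it (a point fixed in the world has none). Each returns a list of dicts, best first, with "score" (0 to 1); they miss things now and then, are a little off and sometimes report something else, mostly with a low value. They report only what shows in the picture. A call takes as long as a camera call.
- arm.recognise(thing, camera): "extent" ([left, top, width, height] in pixels, round what is visible of it).
- arm.trace(thing, camera): "mask" (400x640 bool, what is visible of it) and "extent" ([left, top, width, height] in pixels, round what is visible of it).
The state is a dict: "t": time; "q": joint angles; "qd": joint speeds; "joint_efforts": joint torques, N m; "eef_pos": TCP position; "ee_rot": TCP orientation; "force": force on the tool from outside, world axes, zero at the start; "moment": the same for the moment, N m; "width": finger opening in m; "gripper_force": force on a finger pad.
Only numpy, scipy, OpenCV 4.12 (cv2) and the standard library are available. Lean on these libraries where they do the work, as an engineer would, in place of code of your own. Each camera call takes 0.05 s, during which the arm holds its last target. There are 200 camera calls.

## Working session

There is one attempt and no reset: what is moved stays moved. The work goes in short steps, Python scripts to look and compute and a shell command to move; the robot and the scene stay as the last step left them, time stands still between calls to the robot, and variables do not carry over. Pictures are saved under pics/ and viewed, at most 14 in all, crops included, and the job is handed in when it is done.

```bash
ls; mkdir -p pics
python3 - <<'E'
from station import arm
import cv2,numpy as np
s=arm.get_state(); print({k:np.round(v,3).tolist() for k,v in s.items()}, arm.hold_point_z)
for n in ("scene","top"):
    p,d=arm.grab_frame(n); cv2.imwrite(f"pics/{n}0.png",p[:,:,::-1]); c=arm.get_calibration(n); print(n,c)
print(arm.get_calibration("wrist"))
E
```

```text
pics
{'t': 0.0, 'q': [1.528, 0.359, 0.011, -0.0, -1.224, -0.288], 'qd': [0.001, -0.0, 0.001, -0.001, -0.002, 0.0], 'joint_efforts': [0.001, -58.272, 29.305, 6.997, 0.007, -0.0], 'eef_pos': [0.219, 0.638, 0.226], 'ee_rot': [3.14, -0.0, -0.331], 'force': [0.235, 0.468, -0.243], 'moment': [0.031, 0.05, 0.003], 'gripper_force': 0.0, 'width': 0.088} 0.0188
scene {'mtx': array([[410.3958455 ,   0.        , 321.79457361],
       [  0.        , 410.3958455 , 197.82824471],
       [  0.        ,   0.        ,   1.        ]]), 'k1': -0.002318974991697237, 'R': array([[ 0.22520373,  0.97419983, -0.01476382],
       [ 0.56840208, -0.14367338, -0.81010927],
       [-0.79132948,  0.17404785, -0.58609299]]), 't': array([-0.13195537, -0.27179236,  1.54469996])}
top {'mtx': array([[517.56737483,   0.        , 312.3207641 ],
       [  0.        , 517.56737483, 198.83774909],
       [  0.        ,   0.        ,   1.        ]]), 'k1': -0.030440467168005247, 'R': array([[ 1.69410201e-02, -9.99853676e-01,  2.37230240e-03],
       [-9.83327394e-01, -1.70905493e-02, -1.81039082e-01],
       [ 1.81053136e-01,  7.34236791e-04, -9.83473041e-01]]), 't': array([-0.02374149,  0.50747459,  1.14733599])}
{'mtx': array([[310.81942591,   0.        , 322.74712759],
       [  0.        , 310.81942591, 199.34226317],
       [  0.        ,   0.        ,   1.        ]]), 'k1': -0.0032955576068443024, 'mount': array([[-1.34786191e-04, -9.69064059e-01, -2.46809301e-01,
         6.66144747e-02],
       [ 9.99999827e-01, -2.71977534e-04,  5.21769175e-04,
        -3.95294266e-04],
       [-5.72754340e-04, -2.46809188e-01,  9.69063928e-01,
        -1.57671216e-01],
       [ 0.00000000e+00,  0.00000000e+00,  0.00000000e+00,
         1.00000000e+00]])}
```

View pics/top0.png

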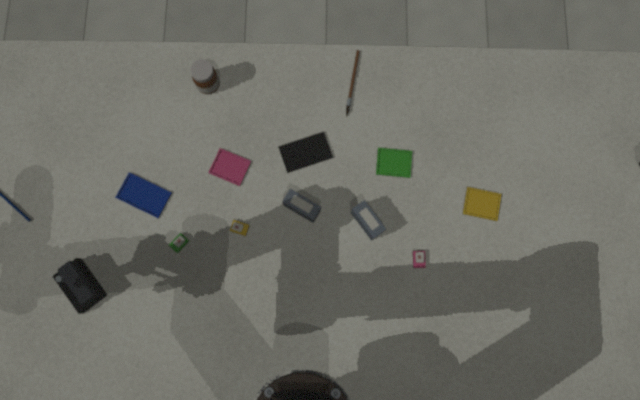

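View pics/scene0.png

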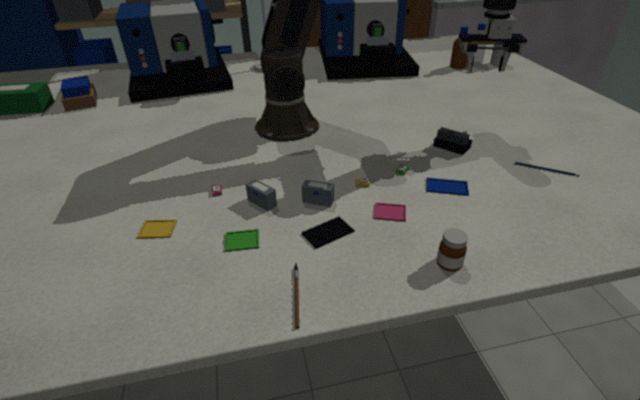

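The top view shows everything. Trays: blue (144,195), pink (230,167), black (306,152), green (395,162), yellow (482,204). Cassettes: green (179,242), yellow (240,228), pink (420,259). Boxes: (302,204) and (367,220). The scene view agrees with this.

```bash
cat > h.py <<'E'
from station import arm
import cv2,numpy as np
def cam(name):
    c=arm.get_calibration(name)
    if name=="wrist":
        s=arm.get_state(); r,p,y=s["ee_rot"]
        from scipy.spatial.transform import Rotation as Ro
        T=np.eye(4); T[:3,:3]=Ro.from_euler("xyz",[r,p,y]).as_matrix(); T[:3,3]=s["eef_pos"]
        M=T@c["mount"]; R=M[:3,:3]; o=M[:3,3]
    else: R=c["R"].T; o=-R@c["t"]
    return c,R,o
def rays(uv,c):
    K=c["mtx"]; return np.c_[cv2.undistortPoints(np.float64(uv).reshape(-1,1,2),K,np.array([c["k1"],0,0,0,0.]))[:,0],np.ones(len(uv))]
def cloud(mask,depth,C):   # world points from depth
    c,R,o=C; v,u=np.nonzero(mask&(depth>0)); r=rays(np.c_[u,v],c)*depth[v,u][:,None]
    return r@R.T+o,np.c_[u,v]
def plane(uv,z,C):
    c,R,o=C; r=rays(uv,c)@R.T; return o+r*((z-o[2])/r[:,2])[:,None]
def rect(P):
    (x,y),(w,h),a=cv2.minAreaRect(np.float32(P[:,:2]*1000))
    if w<h: w,h,a=h,w,a+90
    a=(a+90)%180-90
    return np.round([x,y,w,h,a],1)
def go(x,y,z,yawdeg=None):  # needed shift (25mm) and turn (5deg) in tool axes
    s=arm.get_state(); yw=s["ee_rot"][2]; d=np.array([x,y,z])-s["eef_pos"]; c,n=np.cos(yw),np.sin(yw)
    t=0 if yawdeg is None else -(yawdeg-np.degrees(yw))/5
    return np.round([(c*d[0]+n*d[1])/.025,(n*d[0]-c*d[1])/.025,-d[2]/.025,t],2)
E
python3 - <<'E'
from h import *
p,d=arm.grab_frame("top"); C=cam("top")
bench=cloud(np.ones_like(d,bool)[:,:],d,C)[0]; print("bench z",np.round(np.percentile(bench[:,2],[5,50]),4))
for n,z in [("cassette_green_mid",.012),("cassette_yellow_mid",.012),("cassette_pink_mid",.012),("slidebox_a_mid",.056),("tray_green",.006),("tray_yellow",.006),("tray_pink",.006),("tray_blue",.006),("tray_black",.006)]:
    for t in arm.trace(n,"top")[:2]:
        m=t["mask"]; v,u=np.nonzero(m); P,uv=cloud(m,d,C)
        print(n,round(t["score"],2),t["extent"],"plane",rect(plane(np.c_[u,v],z,C)),"zmax",np.round(np.percentile(P[:,2],[10,50,95]),3),"cloudtop",rect(P[P[:,2]>.045]) if z>.05 else "")
E
```

```text
bench z [-0.751 -0.001]
cassette_green_mid 0.78 [168.9, 238.0, 18.4, 13.6] plane [404.2 297.1  37.4  27.2 -42.8] zmax [0.009 0.014 0.019] cloudtop 
cassette_yellow_mid 0.51 [229.9, 218.5, 19.9, 18.6] plane [443.8 155.9  44.4  29.7  72.7] zmax [0.003 0.013 0.018] cloudtop 
cassette_pink_mid 0.67 [414.7, 251.9, 16.1, 18.6] plane [ 376.2 -268.2   42.    32.7   -1. ] zmax [0.001 0.012 0.018] cloudtop 
slidebox_a_mid 0.8 [351.9, 204.4, 36.6, 34.1] plane [ 460.9 -141.6   84.7   43.2   36.1] zmax [0.036 0.055 0.059] cloudtop [ 463.6 -144.4   83.7   36.8   36.8]
tray_green 0.63 [376.2, 145.1, 36.2, 29.8] plane [ 611.4 -210.6   85.3   71.5   86.1] zmax [-0.001  0.002  0.007] cloudtop 
tray_yellow 0.89 [460.3, 184.5, 41.6, 36.8] plane [ 512.5 -420.1   86.7   68.7   77.2] zmax [-0.002  0.002  0.007] cloudtop 
tray_pink 0.58 [208.8, 148.5, 40.6, 36.8] plane [592.1 185.9  84.   67.3  68.4] zmax [-0.001  0.002  0.007] cloudtop 
tray_blue 0.88 [118.4, 169.2, 55.2, 45.5] plane [519.1 389.9 119.7  71.5  65.9] zmax [-0.001  0.002  0.007] cloudtop 
tray_black 0.89 [280.1, 131.2, 54.8, 42.0] plane [632.4   3.7 116.9  72.2 -70.1] zmax [-0.001  0.002  0.007] cloudtop
```

Run:
```python
from h import *
p,d=arm.grab_frame("top"); C=cam("top"); c=arm.get_calibration("top")
hsv=cv2.cvtColor(p,cv2.COLOR_RGB2HSV)
for n,(u,v) in dict(g=(179,242),y=(240,228),p=(420,259)).items():
    m=np.zeros(d.shape,bool); m[v-14:v+15,u-14:u+15]=1
    P,uv=cloud(m,d,C); k=P[:,2]>.008; kw=P[:,2]>.0145; print(n,"cloud",rect(P[k]),"wax",np.round(P[kw].mean(0)*1000,1))
    s=m&(hsv[:,:,1]>100); vv,uu=np.nonzero(s); Q=plane(np.c_[uu,vv],.012,C); print("  colour",rect(Q),len(uu))
m=np.zeros(d.shape,bool); m[180:228,275:328]=1; P,_=cloud(m,d,C); print("box",rect(P[P[:,2]>.045]))
m[:]=0; m[190:245,345:395]=1; P,_=cloud(m,d,C); print("box",rect(P[P[:,2]>.045]))
cv2.imwrite("pics/crop.png",cv2.resize(p[190:290,150:450,::-1],None,fx=2.6,fy=2.6,interpolation=cv2.INTER_CUBIC))
print("to green above",go(.41,.295,.2,-20))
```

```text
g cloud [405.8 297.7  39.6  29.1 -41.8] wax [408.3 296.1  17.2]
  colour [404.2 295.9  35.8  25.5 -42.6] 65
y cloud [443.4 155.9  40.9  27.5  72.9] wax [443.8 156.6  16.9]
  colour [442.9 155.7  38.6  26.7  72.6] 103
p cloud [ 376.1 -266.6   37.6   28.6    2.2] wax [ 380.3 -266.1   16.8]
  colour [ 377.1 -264.6   36.1   23.9    4.3] 59
box [495.    9.6  84.1  36.4  60.5]
box [ 463.8 -144.4   84.    37.3   37.2]
to green above [11.68 10.51  1.06  0.21]
```

View pics/crop.png

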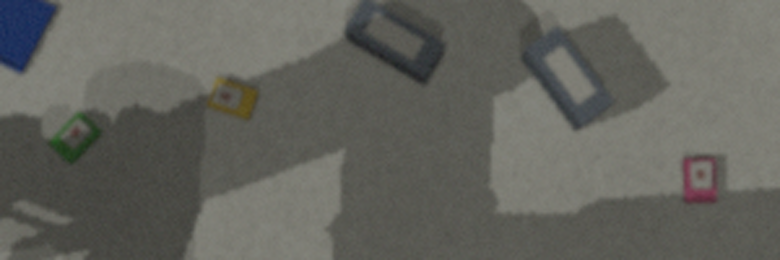

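The crop shows all three cassettes wax up, and both boxes upright and well separated. I'll start with the green cassette.

```bash
python3 -c "
from h import *
print(go(.406,.2975,.06,-42))"
```

```text
[11.49 10.47  6.66  4.61]
```

```bash
python3 -m crank '[[[3,2.7,1.7,1],[5,4.6,3,2],[7,6.4,4,3],[9,8.2,5.2,4],[11.49,10.47,6.66,4.61],[11.49,10.47,6.66,4.61],[11.49,10.47,6.66,4.61],[11.49,10.47,6.66,4.61],[11.49,10.47,6.66,4.61]]]' 0 20; python3 -c "
from h import *
print(go(.406,.2975,.005,-42),arm.get_state()['q'])
p,d=arm.grab_frame('wrist');cv2.imwrite('pics/w1.png',p[:,:,::-1]); C=cam('wrist')
hsv=cv2.cvtColor(p,cv2.COLOR_RGB2HSV); P,uv=cloud(np.ones(d.shape,bool),d,C)
k=(abs(P[:,0]-.406)<.035)&(abs(P[:,1]-.2975)<.035)&(P[:,2]>.006)&(P[:,2]<.022); print(rect(P[k]))"
```

```text
t: 1.78
eef_pos: [0.4064, 0.298, 0.0605]
ee_rot: [-3.141, -0.0, -0.734]
force: [0.7, 1.2, -0.4]
width: 0.0876
gripper_force: 0.0
[ 0.    0.02  2.22 -0.01] [ 1.02332426e+00  2.56839114e-01 -5.73499774e-01  3.49338980e-04
 -7.39562495e-01 -1.86370193e-01]
[404.7 298.6  40.   28.  -41.5]
```

View pics/w1.png

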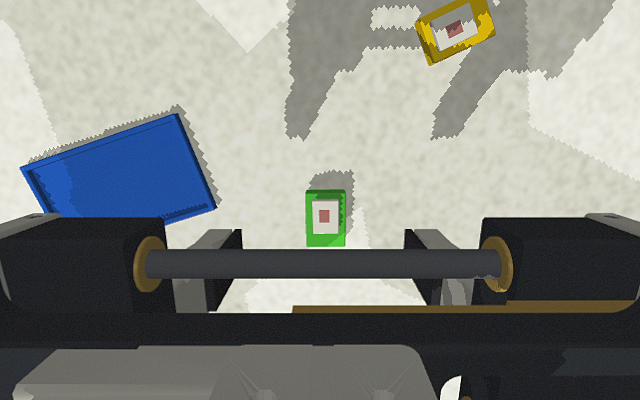

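The wrist picture shows the green cassette at (326,218), centred between the open fingers and aligned with them. I'll descend and grip.

```bash
python3 -m crank '[[[0,0,1.2,0],[0,0,2.22,0],[0,0,2.22,0]]]' 0 20; python3 -m crank '[[[0,0,0,0],[0,0,0,0],[0,0,0,0],[0,0,0,0],[0,0,0,0],[0,0,0,0]]]' 0.75 20;  python3 -m crank '[[[0,0,-2.6,0],[0,0,-2.6,0],[0,0,-2.6,0]]]';python3 -c "
from h import *
print(go(.6114,-.2106,.05,-93.9))"
```

```text
t: 2.2
eef_pos: [0.405, 0.2978, 0.0037]
ee_rot: [3.139, -0.0, -0.732]
force: [0.8, -0.7, 0.5]
width: 0.0877
gripper_force: 0.0
t: 2.95
eef_pos: [0.4059, 0.2975, 0.0046]
ee_rot: [3.142, 0.0, -0.733]
force: [0.0, -0.1, 0.0]
width: 0.0331
gripper_force: 0.0
t: 3.32
eef_pos: [0.4059, 0.2976, 0.0699]
ee_rot: [-3.141, 0.0, -0.733]
force: [-0.6, 0.0, -0.7]
width: 0.0222
gripper_force: 0.0
[19.71  9.6   0.79 10.38]
```

The fingers were still at 33 mm when I lifted, so there's no grip. I'll open and check the cassette.

```bash
python3 -m crank '[[[0,0,0.2,0],[0,0,0.2,0],[0,0,0.2,0],[0,0,0.2,0],[0,0,0.2,0],[0,0,0.2,0],[0,0,0.2,0]]]' 0 20; python3 -c "
from h import *
p,d=arm.grab_frame('wrist'); C=cam('wrist')
P,uv=cloud(np.ones(d.shape,bool),d,C)
k=(abs(P[:,0]-.406)<.035)&(abs(P[:,1]-.2975)<.035)&(P[:,2]>.006)&(P[:,2]<.022); print(rect(P[k]),P[k][:,2].max()); print(go(.406,.2975,.005,-41.5))"
```

```text
t: 4.2
eef_pos: [0.4059, 0.2975, 0.0646]
ee_rot: [-3.141, 0.0, -0.733]
force: [-0.3, -0.5, -0.6]
width: 0.0849
gripper_force: 0.0
[403.6 295.9  40.3  28.  -44.7] 0.018717349514826398
[ 0.   -0.    2.39 -0.1 ]
```

```bash
python3 -c "
from h import *
print(go(.4045,.296,.005,-44.5))"
```

```text
[-0.    0.08  2.39  0.5 ]
```

```bash
python3 -m crank '[[[0,0.08,1.2,0.5],[0,0.08,2.39,0.5],[0,0.08,2.39,0.5]]]' 0 20; python3 -m crank '[[[0,0,0,0],[0,0,0,0],[0,0,0,0],[0,0,0,0],[0,0,0,0],[0,0,0,0],[0,0,0,0],[0,0,0,0],[0,0,0,0],[0,0,0,0]]]' 0.85 20;  python3 -m crank '[[[0,0,-2.6,0],[0,0,-2.6,0],[0,0,-2.6,0]]]';python3 -c "
from h import *
print(go(.6114,-.2106,.05,-93.9))"
```

```text
t: 4.62
eef_pos: [0.4037, 0.2946, 0.0032]
ee_rot: [3.137, -0.001, -0.777]
force: [0.6, 1.1, 0.1]
width: 0.0879
gripper_force: 0.0
t: 5.88
eef_pos: [0.4045, 0.296, 0.0048]
ee_rot: [3.141, -0.0, -0.777]
force: [-0.8, -1.2, 1.2]
width: 0.0277
gripper_force: 20.0
t: 6.25
eef_pos: [0.4046, 0.2962, 0.0701]
ee_rot: [-3.14, 0.001, -0.777]
force: [0.6, -0.2, -0.5]
width: 0.0276
gripper_force: 20.0
[20.11  8.65  0.81  9.88]
```

```bash
python3 -m crank '[[[2,0.87,-1.2,1],[4,1.7,-1.5,2],[6,2.6,-1.5,3],[8,3.5,-1.5,4],[10,4.3,-1.5,5],[12,5.2,-1.5,6],[14,6,-1.5,7],[16,6.9,-1.5,8],[18,7.75,-1.5,9],[20.11,8.65,-1.5,9.88],[20.11,8.65,-1.5,9.88],[20.11,8.65,-1.5,9.88]]]';python3 -c "
from h import *
p,d=arm.grab_frame('wrist'); C=cam('wrist');cv2.imwrite('pics/w2.png',p[:,:,::-1])
print(go(.6114,-.2106,.008,-93.9))
hsv=cv2.cvtColor(p,cv2.COLOR_RGB2HSV);P,uv=cloud((hsv[:,:,1]>120)&(abs(hsv[:,:,0].astype(int)-60)<15),d,C);k=P[:,2]<.02;print(rect(P[k]))"
```

```text
t: 7.75
eef_pos: [0.6104, -0.2108, 0.1054]
ee_rot: [3.138, 0.0, -1.64]
force: [1.2, 0.4, -0.8]
width: 0.0276
gripper_force: 20.0
[ 0.02 -0.03  3.92  0.  ]
[ 609.7 -216.4   71.4   67.5   85.2]
```

View pics/w2.png

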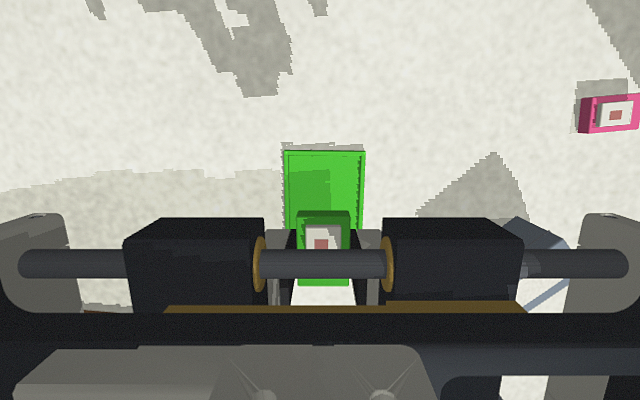

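The green cassette is held level at (322,245), above the green tray. I'll lower and release.

```bash
python3 -m crank '[[[0,0,1.5,0],[0,0,3,0],[0,0,3.5,0],[0,0,3.88,0],[0,0,3.88,0],[0,0,3.88,0]]]'; python3 -m crank '[[[0,0,0,0],[0,0,0,0],[0,0,0,0],[0,0,0,0],[0,0,-0.5,0],[0,0,-2,0],[0,0,-4,0],[0,0,-4,0]]]' 0; python3 -c "
from h import *
p,d=arm.grab_frame('wrist'); C=cam('wrist');P,uv=cloud(np.ones(d.shape,bool),d,C)
k=(abs(P[:,0]-.611)<.03)&(abs(P[:,1]+.2106)<.025)&(P[:,2]>.0095)&(P[:,2]<.03); print(rect(P[k]),P[k][:,2].max())
print(go(.3765,-.2665,.07,-178))"
```

```text
t: 8.55
eef_pos: [0.6124, -0.2106, 0.0115]
ee_rot: [-3.14, -0.0, -1.639]
force: [0.1, -0.4, -0.8]
width: 0.0279
gripper_force: 20.0
t: 9.55
eef_pos: [0.6147, -0.2112, 0.1161]
ee_rot: [-3.133, -0.001, -1.638]
force: [0.1, 0.2, -0.1]
width: 0.0874
gripper_force: 0.0
[ 611.1 -209.2   39.7   27.4   86.4] 0.018479164281682448
[ 2.87  9.29  1.74 16.82]
```

Green is placed and flat. Pink next.

```bash
python3 -m crank '[[[0.4,1.2,0.2,2],[0.8,2.4,0.4,4],[1.2,3.6,0.6,6],[1.5,4.8,0.8,8],[1.8,6,1,10],[2.1,7.2,1.2,12],[2.5,8.4,1.5,14],[2.87,9.29,1.74,16],[2.87,9.29,1.74,16.82],[2.87,9.29,1.74,16.82],[2.87,9.29,1.74,16.82]]]';python3 -c "
from h import *
p,d=arm.grab_frame('wrist'); C=cam('wrist');P,uv=cloud(np.ones(d.shape,bool),d,C)
k=(abs(P[:,0]-.3765)<.035)&(abs(P[:,1]+.2665)<.035)&(P[:,2]>.006)&(P[:,2]<.022); r=rect(P[k]);print(r,arm.get_state()['q'])
print(go(r[0]/1000,r[1]/1000,.005,r[4]-180))"
```

```text
t: 10.98
eef_pos: [0.3751, -0.2663, 0.0667]
ee_rot: [3.142, -0.0, -3.105]
force: [0.4, -0.2, -0.9]
width: 0.0875
gripper_force: 0.0
[ 376.3 -266.5   40.5   27.9    1.2] [-1.87240155e-01  1.82592576e-01 -6.58732218e-01 -5.26466560e-06
 -7.29643426e-01 -1.34710586e+00]
[-0.05 -0.01  2.47  0.18]
```

```bash
python3 -m crank '[[[-0.05,0,1.5,0.18],[-0.05,0,2.47,0.18],[-0.05,0,2.47,0.18],[-0.05,0,2.47,0.18]]]' 0 20; python3 -m crank '[[[0,0,0,0],[0,0,0,0],[0,0,0,0],[0,0,0,0],[0,0,0,0],[0,0,0,0],[0,0,0,0],[0,0,0,0],[0,0,0,0],[0,0,0,0]]]' 0.85 20;  python3 -m crank '[[[0,0,-2.6,0],[0,0,-4.2,0],[0,0,-4.2,0],[0,0,-4.2,0]]]';python3 -c "
from h import *
print(go(.5921,.1859,.11,-111.6))"
```

```text
t: 11.52
eef_pos: [0.3768, -0.2664, 0.0057]
ee_rot: [-3.141, 0.0, -3.122]
force: [0.2, -0.1, -0.0]
width: 0.0875
gripper_force: 0.0
t: 12.78
eef_pos: [0.3762, -0.2663, 0.005]
ee_rot: [3.142, -0.0, -3.122]
force: [-0.5, 0.2, -0.4]
width: 0.0275
gripper_force: 20.0
t: 13.28
eef_pos: [0.3759, -0.2661, 0.1099]
ee_rot: [3.141, 0.0, -3.123]
force: [-1.2, 0.4, -0.1]
width: 0.0277
gripper_force: 20.0
[-8.990e+00  1.792e+01 -1.000e-02 -1.346e+01]
```

```bash
python3 -m crank '[[[-0.9,1.8,0,-1.3],[-1.8,3.6,0,-2.6],[-2.7,5.4,0,-4],[-3.6,7.2,0,-5.3],[-4.5,9,0,-6.7],[-5.4,10.8,0,-8],[-6.3,12.6,0,-9.4],[-7.2,14.4,0,-10.7],[-8.1,16.2,0,-12],[-9,17.92,0,-13.46],[-9,17.92,0,-13.46],[-9,17.92,0,-13.46]]]'; python3 -m crank '[[[0,0,0,0],[0,0,1.5,0],[0,0,3,0],[0,0,3.5,0],[0,0,3.5,0],[0,0,3.5,0]]]'; python3 -c "
from h import *
print(go(.5921,.1859,.008,-111.6))"
```

```text
t: 14.78
eef_pos: [0.5914, 0.1854, 0.1081]
ee_rot: [3.139, -0.003, -1.948]
force: [-0.3, 0.6, 0.3]
width: 0.0277
gripper_force: 20.0
t: 15.52
eef_pos: [0.5935, 0.1862, 0.0241]
ee_rot: [-3.14, 0.002, -1.948]
force: [-0.5, 0.2, 0.0]
width: 0.0276
gripper_force: 20.0
[ 0.03  0.05  0.64 -0.  ]
```

```bash
python3 -m crank '[[[0,0.05,0.55,0],[0,0.05,0.6,0],[0,0.05,0.6,0]]]'; python3 -m crank '[[[0,0,0,0],[0,0,0,0],[0,0,0,0],[0,0,0,0],[0,0,-0.5,0],[0,0,-2,0],[0,0,-4,0],[0,0,-4,0]]]' 0; python3 -c "
from h import *
p,d=arm.grab_frame('wrist'); C=cam('wrist');P,uv=cloud(np.ones(d.shape,bool),d,C)
k=(abs(P[:,0]-.592)<.03)&(abs(P[:,1]-.186)<.025)&(P[:,2]>.0095)&(P[:,2]<.03); print(rect(P[k]),P[k][:,2].max())
print(go(.4435,.156,.07,-107))"
```

```text
t: 15.9
eef_pos: [0.5914, 0.1864, 0.0075]
ee_rot: [3.142, -0.0, -1.948]
force: [-0.4, 0.7, -0.6]
width: 0.0278
gripper_force: 20.0
t: 16.9
eef_pos: [0.5942, 0.1878, 0.1132]
ee_rot: [-3.136, 0.007, -1.947]
force: [0.3, 0.3, -1.1]
width: 0.0872
gripper_force: 0.0
[590.  185.4  40.1  27.4  67.8] 0.018449390230384582
[ 3.36  5.09  1.63 -0.92]
```

Pink is placed. Yellow next.

```bash
python3 -m crank '[[[1.2,1.8,0.5,-0.5],[2.3,3.5,1,-0.92],[3.36,5.09,1.63,-0.92],[3.36,5.09,1.63,-0.92],[3.36,5.09,1.63,-0.92],[3.36,5.09,1.63,-0.92]]]';python3 -c "
from h import *
p,d=arm.grab_frame('wrist'); C=cam('wrist');P,uv=cloud(np.ones(d.shape,bool),d,C)
k=(abs(P[:,0]-.4435)<.035)&(abs(P[:,1]-.156)<.035)&(P[:,2]>.006)&(P[:,2]<.022); r=rect(P[k]);print(r)
print(go(r[0]/1000,r[1]/1000,.005,r[4]-180))"
```

```text
t: 17.7
eef_pos: [0.4431, 0.1556, 0.067]
ee_rot: [-3.141, 0.001, -1.868]
force: [0.6, 0.0, -0.5]
width: 0.0874
gripper_force: 0.0
[442.7 156.1  40.3  28.   72.5]
[-0.02  0.02  2.48  0.09]
```

```bash
python3 -m crank '[[[0,0,1.5,0.1],[0,0,2.47,0.1],[0,0,2.47,0.1],[0,0,2.47,0.1]]]' 0 20; python3 -m crank '[[[0,0,0,0],[0,0,0,0],[0,0,0,0],[0,0,0,0],[0,0,0,0],[0,0,0,0],[0,0,0,0],[0,0,0,0],[0,0,0,0],[0,0,0,0]]]' 0.85 20;  python3 -m crank '[[[0,0,-2.6,0],[0,0,-4.2,0],[0,0,-4.2,0],[0,0,-4.2,0]]]';python3 -c "
from h import *
print(go(.5125,-.4201,.11,-102.8))"
```

```text
t: 18.25
eef_pos: [0.4429, 0.1554, 0.0056]
ee_rot: [-3.141, 0.0, -1.876]
force: [-0.0, 0.1, 0.8]
width: 0.0878
gripper_force: 0.0
t: 19.5
eef_pos: [0.4422, 0.1551, 0.005]
ee_rot: [3.142, -0.0, -1.876]
force: [-0.3, -0.4, -0.0]
width: 0.0276
gripper_force: 20.0
t: 20.0
eef_pos: [0.4418, 0.1549, 0.1099]
ee_rot: [3.141, 0.0, -1.877]
force: [-0.1, 0.2, -1.1]
width: 0.0279
gripper_force: 20.0
[ 2.108e+01 -9.620e+00 -1.000e-02 -9.400e-01]
```

```bash
python3 -m crank '[[[2,-0.9,0,0],[4,-1.8,0,0],[6,-2.75,0,0],[8,-3.65,0,0],[10,-4.55,0,-0.9],[12,-5.5,0,-0.9],[14,-6.4,0,-0.9],[16,-7.3,0,-0.9],[18,-8.2,0,-0.94],[20,-9.1,0,-0.94],[21.08,-9.62,0,-0.94],[21.08,-9.62,0,-0.94]]]'; python3 -m crank '[[[0,0,0,0],[0,0,1.5,0],[0,0,3,0],[0,0,3.5,0],[0,0,3.5,0],[0,0,3.5,0]]]'; python3 -c "
from h import *
print(go(.5125,-.4201,.008,-102.8))"
```

```text
t: 21.5
eef_pos: [0.5117, -0.4215, 0.1071]
ee_rot: [3.138, 0.001, -1.797]
force: [-1.1, 0.7, -0.6]
width: 0.028
gripper_force: 20.0
t: 22.25
eef_pos: [0.5141, -0.4201, 0.0242]
ee_rot: [-3.139, -0.001, -1.793]
force: [0.2, 0.2, -0.1]
width: 0.0275
gripper_force: 20.0
[0.02 0.06 0.65 0.01]
```

```bash
python3 -m crank '[[[0,0.05,0.55,0],[0,0.05,0.6,0],[0,0.05,0.6,0]]]'; python3 -m crank '[[[0,0,0,0],[0,0,0,0],[0,0,0,0],[0,0,0,0],[0,0,-0.5,0],[0,0,-2,0],[0,0,-4,0],[0,0,-4,0]]]' 0; python3 -c "
from h import *
p,d=arm.grab_frame('wrist'); C=cam('wrist');P,uv=cloud(np.ones(d.shape,bool),d,C)
k=(abs(P[:,0]-.5125)<.03)&(abs(P[:,1]+.42)<.025)&(P[:,2]>.0095)&(P[:,2]<.03); print(rect(P[k]),P[k][:,2].max())
print(go(.4638,-.1444,.11,-143))"
```

```text
t: 22.62
eef_pos: [0.5117, -0.4196, 0.0075]
ee_rot: [3.141, -0.0, -1.794]
force: [-0.3, 0.2, 0.9]
width: 0.0278
gripper_force: 20.0
t: 23.62
eef_pos: [0.5146, -0.4212, 0.1136]
ee_rot: [-3.133, -0.003, -1.793]
force: [0.6, 0.0, -1.3]
width: 0.0873
gripper_force: 0.0
[ 511.4 -417.3   39.6   27.7   78. ] 0.01847386369384829
[-10.32   4.37   0.04   8.04]
```

Yellow is placed. Now the right-hand box.

```bash
python3 -m crank '[[[-1.8,0.8,0,1.5],[-3.6,1.5,0,3],[-5.4,2.3,0,4.5],[-7.2,3,0,6],[-9,3.8,0,7.5],[-10.32,4.37,0,8.04],[-10.32,4.37,0,8.04],[-10.32,4.37,0,8.04],[-10.32,4.37,0,8.04]]]';python3 -c "
from h import *
p,d=arm.grab_frame('wrist'); C=cam('wrist');P,uv=cloud(np.ones(d.shape,bool),d,C);cv2.imwrite('pics/w3.png',p[:,:,::-1])
k=(abs(P[:,0]-.4638)<.06)&(abs(P[:,1]+.1444)<.06)&(P[:,2]>.045)&(P[:,2]<.062); r=rect(P[k]);print(r)
print(go(.4638,-.1444,.018,-142.9))"
```

```text
t: 24.8
eef_pos: [0.4625, -0.1444, 0.1073]
ee_rot: [3.141, -0.0, -2.496]
force: [-0.1, -0.5, -0.4]
width: 0.0874
gripper_force: 0.0
[ 456.  -149.7   66.4   36.1   36.8]
[-0.05 -0.03  3.57 -0.03]
```

View pics/w3.png

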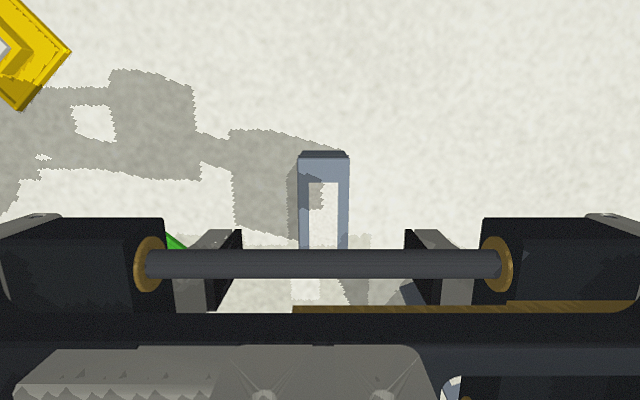

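The box sits centred between the fingers at (323,205). I'll descend, grip and lift a little to weigh it.

```bash
python3 -m crank '[[[-0.05,0,1.2,0],[-0.05,0,2.4,0],[-0.05,0,3.4,0],[-0.05,0,3.5,0],[-0.05,0,3.5,0]]]' 0 30; python3 -m crank '[[[0,0,0,0],[0,0,0,0],[0,0,0,0],[0,0,0,0],[0,0,0,0],[0,0,0,0],[0,0,0,0],[0,0,0,0],[0,0,0,0],[0,0,0,0]]]' 0.85 30;  python3 -m crank '[[[0,0,-0.4,0],[0,0,-0.8,0],[0,0,-1.2,0],[0,0,-1.6,0],[0,0,-2,0],[0,0,-2,0],[0,0,-2,0],[0,0,-2,0],[0,0,-2,0]]]';python3 -c "
from h import *
f=[]
for i in range(6): arm.grab_frame('wrist'); f.append(arm.get_state()['force'])
print(np.mean(f,0))
print('blue',go(.5191,.3899,.12,-114.1)); print('black',go(.6324,.0037,.12,-70.1))"
```

```text
t: 25.48
eef_pos: [0.4638, -0.1434, 0.0204]
ee_rot: [-3.141, -0.0, -2.496]
force: [-1.0, -0.2, 0.6]
width: 0.0876
gripper_force: 0.0
t: 26.72
eef_pos: [0.4635, -0.143, 0.0201]
ee_rot: [3.142, -0.0, -2.496]
force: [-1.1, 0.5, 0.1]
width: 0.0358
gripper_force: 30.0
t: 27.85
eef_pos: [0.4633, -0.143, 0.0697]
ee_rot: [3.141, -0.001, -2.496]
force: [0.3, -0.7, -1.0]
width: 0.0359
gripper_force: 30.0
[-0.09226841  0.22648135 -0.71033048]
blue [-14.6   15.69  -2.    -5.78]
black [ -8.93   0.62  -2.   -14.58]
```

The reading is about 0.7 N, so this is the light box. It goes to the black tray.

```bash
python3 -m crank '[[[0,0,-1,0],[-0.9,0.1,-2,-1.5],[-1.8,0.1,-2,-3],[-2.7,0.2,-2,-4.5],[-3.6,0.2,-2,-6],[-4.5,0.3,-2,-7.5],[-5.6,0.4,-2,-9],[-6.7,0.5,-2,-10.5],[-7.9,0.55,-2,-12],[-8.5,0.6,-2,-13.5],[-8.93,0.62,-2,-14.58],[-8.93,0.62,-2,-14.58]]]';python3 -m crank '[[[0,0,0,0],[0,0,0,0]]]';python3 -c "
from h import *
p,d=arm.grab_frame('wrist'); C=cam('wrist');cv2.imwrite('pics/w4.png',p[:,:,::-1])
print(go(.6324,.0037,.0235,-70.1))"
```

```text
t: 29.65
eef_pos: [0.6327, 0.0041, 0.1196]
ee_rot: [3.141, 0.0, -1.224]
force: [-0.2, 0.6, -0.9]
width: 0.0358
gripper_force: 30.0
t: 29.9
eef_pos: [0.6321, 0.0034, 0.1202]
ee_rot: [3.142, 0.0, -1.225]
force: [0.5, -0.5, -0.3]
width: 0.0359
gripper_force: 30.0
[-0.01 -0.01  3.87 -0.02]
```

View pics/w4.png

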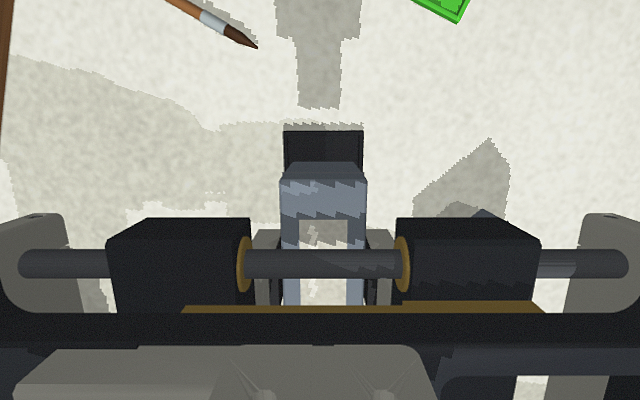

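The box is aligned with the black tray's far edge (323,130). I'll lower and release.

```bash
python3 -m crank '[[[0,0,1.2,0],[0,0,2.4,0],[0,0,3.2,0],[0,0,3.6,0],[0,0,3.8,0],[0,0,3.88,0],[0,0,3.88,0]]]'; python3 -m crank '[[[0,0,0,0],[0,0,0,0],[0,0,0,0],[0,0,0,0],[0,0,-0.5,0],[0,0,-2,0],[0,0,-4,0],[0,0,-4,0],[0,0,-4,0]]]' 0; python3 -c "
from h import *
p,d=arm.grab_frame('top'); C=cam('top');m=np.zeros(d.shape,bool); m[110:245,260:345]=1; P,uv=cloud(m,d,C);k=(P[:,2]>.045)&(P[:,2]<.07)
for c in ((.6324,.0037),(.495,.0096)):
  q=k&(np.hypot(P[:,0]-c[0],P[:,1]-c[1])<.055); print(rect(P[q]) if q.sum()>5 else q.sum(), P[q][:,2].max() if q.any() else 0)
print(go(.495,.0096,.11,-119.5))"
```

```text
t: 30.82
eef_pos: [0.6328, 0.0038, 0.0236]
ee_rot: [-3.141, -0.0, -1.224]
force: [0.1, 0.3, -0.8]
width: 0.0357
gripper_force: 30.0
t: 31.95
eef_pos: [0.6324, 0.0038, 0.1238]
ee_rot: [-3.14, 0.0, -1.224]
force: [-0.4, -0.2, -1.0]
width: 0.0876
gripper_force: 0.0
[633.9   6.7  75.5  35.9 -67.5] 0.06429599602799607
[495.4   9.6  84.   37.3  60.8] 0.06197590182075219
[-2.09  5.07  0.52  9.88]
```

```bash
python3 -m crank '[[[-0.4,1,0,1.9],[-0.8,2,0,3.8],[-1.2,3,0.2,5.7],[-1.6,4,0.3,7.6],[-2.09,5.07,0.5,9.5],[-2.09,5.07,0.52,9.88],[-2.09,5.07,0.52,9.88],[-2.09,5.07,0.52,9.88]]]'; python3 -c "
from h import *
print(go(.4952,.0096,.02,-119.3))"
```

```text
t: 33.0
eef_pos: [0.4962, 0.0097, 0.1099]
ee_rot: [3.142, -0.0, -2.084]
force: [-0.5, -0.4, 0.0]
width: 0.0879
gripper_force: 0.0
[ 0.02  0.03  3.6  -0.03]
```

```bash
python3 -m crank '[[[0,0,1.2,0],[0,0,2.4,0],[0,0,3.4,0],[0,0,3.6,0],[0,0,3.6,0]]]' 0 40; python3 -m crank '[[[0,0,0,0],[0,0,0,0],[0,0,0,0],[0,0,0,0],[0,0,0,0],[0,0,0,0],[0,0,0,0],[0,0,0,0],[0,0,0,0],[0,0,0,0]]]' 0.85 40;  python3 -m crank '[[[0,0,-0.4,0],[0,0,-0.8,0],[0,0,-1.2,0],[0,0,-1.6,0],[0,0,-2,0],[0,0,-3,0],[0,0,-4,0],[0,0,-4,0],[0,0,-4,0]]]';python3 -c "
from h import *
f=[]
for i in range(4): arm.grab_frame('wrist'); f.append(arm.get_state()['force'])
print(np.mean(f,0))
print('blue',go(.5191,.3899,.12,-114.1))"
```

```text
t: 33.62
eef_pos: [0.4959, 0.0097, 0.0201]
ee_rot: [3.141, -0.0, -2.085]
force: [-0.3, -0.4, -0.0]
width: 0.0877
gripper_force: 0.0
t: 34.88
eef_pos: [0.4951, 0.0097, 0.02]
ee_rot: [3.141, -0.0, -2.086]
force: [-5.1, 2.8, 4.6]
width: 0.0357
gripper_force: 40.0
t: 36.0
eef_pos: [0.4949, 0.0096, 0.1194]
ee_rot: [3.141, -0.0, -2.086]
force: [-0.5, 0.5, -4.4]
width: 0.0359
gripper_force: 40.0
[-0.69435669 -0.35858905 -4.02281305]
blue [-13.72   6.65  -0.03  -1.08]
```

The reading is about 3.5 N, so this is the heavy one, and it goes to blue.

```bash
python3 -m crank '[[[-1.4,0.7,0,0],[-2.8,1.4,0,0],[-4.2,2.1,0,0],[-5.6,2.8,0,-0.5],[-7,3.5,0,-1.08],[-8.4,4.2,0,-1.08],[-9.8,4.9,0,-1.08],[-11.2,5.5,0,-1.08],[-12.6,6.1,0,-1.08],[-13.3,6.5,0,-1.08],[-13.72,6.65,0,-1.08],[-13.72,6.65,0,-1.08]]]';python3 -m crank '[[[0,0,0,0],[0,0,0,0]]]';python3 -c "
from h import *
p,d=arm.grab_frame('wrist'); C=cam('wrist');cv2.imwrite('pics/w5.png',p[:,:,::-1])
print(go(.5191,.3899,.0235,-114.1))"
```

```text
t: 37.7
eef_pos: [0.5196, 0.39, 0.1195]
ee_rot: [3.141, -0.001, -1.991]
force: [-0.2, -0.4, -3.7]
width: 0.0357
gripper_force: 40.0
t: 37.95
eef_pos: [0.5198, 0.3892, 0.1203]
ee_rot: [3.142, 0.0, -1.992]
force: [0.2, -0.1, -3.4]
width: 0.0358
gripper_force: 40.0
[-0.01  0.03  3.87 -0.01]
```

View pics/w5.png

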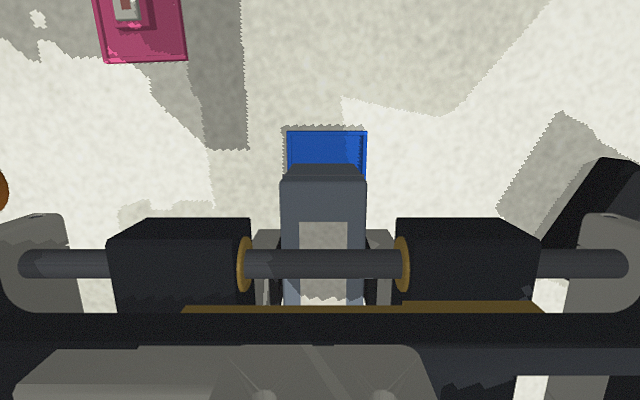

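The heavy box is lined up with the blue tray (326,130). There's a black object on the right (600,230), so I'll check its clearance to the gripper body first.

```bash
python3 -c "
from h import *
p,d=arm.grab_frame('top'); C=cam('top');m=np.zeros(d.shape,bool); m[245:325,30:140]=1; P,_=cloud(m,d,C);P=P[P[:,2]>.02]
print(rect(P),P[:,2].max(),P.min(0),P.max(0))
T=np.radians(-114.1);q=P[:,:2]-[.5191,.3899]; X=q@[np.cos(T),np.sin(T)];Y=q@[np.sin(T),-np.cos(T)]
k=(abs(X)<.1)&(abs(Y)<.12); print(k.sum(),P[k][:,2].max() if k.any() else '', X[abs(Y)<.11].min() if (abs(Y)<.11).any() else '')"
```

```text
[273.8 423.8 324.  113.3  73.4] 0.6878825097026701 [0.24111499 0.26029211 0.02013177] [0.36341083 0.57892449 0.68788251]
0
```

Clear. I'll lower and release.

```bash
python3 -m crank '[[[0,0,1.2,0],[0,0,2.4,0],[0,0,3.2,0],[0,0,3.6,0],[0,0,3.8,0],[0,0,3.88,0],[0,0,3.88,0]]]'; python3 -m crank '[[[0,0,0,0],[0,0,0,0],[0,0,0,0],[0,0,0,0],[0,0,-0.5,0],[0,0,-2,0],[0,0,-4,0],[0,0,-6,0],[0,0,-6,0]]]' 0;python3 -m crank '[[[2,0,-2,0],[4,0,-2,0],[6,0,-2,0],[6,0,-2,0],[6,0,-2,0]]]'; python3 -c "
from h import *
p,d=arm.grab_frame('top'); C=cam('top');cv2.imwrite('pics/top_end.png',p[:,:,::-1]); P,_=cloud(np.ones(d.shape,bool),d,C)
for n,x,y,a,z0,z1,r in [('blue',.5191,.3899,65.9,.05,.07,.055),('black',.6324,.0037,-70.1,.05,.07,.055),('green',.6114,-.2106,86.1,.0105,.03,.033),('yellow',.5125,-.4201,77.2,.0105,.03,.033),('pink',.5921,.1859,68.4,.0105,.03,.033)]:
  k=(P[:,2]>z0)&(P[:,2]<z1)&(np.hypot(P[:,0]-x,P[:,1]-y)<r)
  print(n,rect(P[k])-[x*1000,y*1000,0,0,0],np.percentile(P[k][:,2],[50,98]))"
```

```text
t: 38.92
eef_pos: [0.52, 0.3904, 0.0237]
ee_rot: [-3.141, 0.001, -1.991]
force: [0.3, -0.2, -3.1]
width: 0.036
gripper_force: 40.0
t: 40.05
eef_pos: [0.5217, 0.392, 0.1794]
ee_rot: [-3.138, 0.009, -1.991]
force: [-0.8, 0.7, -1.1]
width: 0.0878
gripper_force: 0.0
t: 40.67
eef_pos: [0.4587, 0.2533, 0.2237]
ee_rot: [-3.141, 0.001, -1.992]
force: [-0.6, 0.0, 0.6]
width: 0.0874
gripper_force: 0.0Traceback (most recent call last):
  File "<string>", line 6, in <module>
    print(n,rect(P[k])-[x*1000,y*1000,0,0,0],np.percentile(P[k][:,2],[50,98]))
                                             ~~~~~~~~~~~~~^^^^^^^^^^^^^^^^^^^
    return _quantile_unchecked(
        a, q, axis, out, overwrite_input, method, keepdims, weights)
    return _ureduce(a,
                    func=_quantile_ureduce_func,
    ...<5 lines>...
                    overwrite_input=overwrite_input,
                    method=method)
    r = func(a, **kwargs)
    result = _quantile(arr,
                       quantiles=q,
    ...<2 lines>...
                       out=out,
                       weights=wgt)
    slices_having_nans = np.isnan(arr[-1, ...])
                                  ~~~^^^^^^^^^
IndexError: index -1 is out of bounds for axis 0 with size 0
```

View pics/top_end.png

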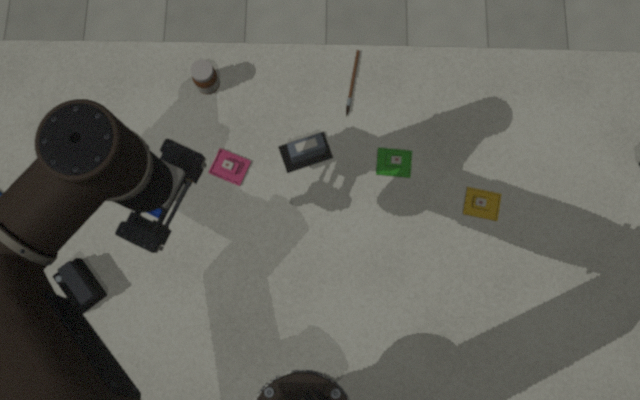

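The four other trays look right, with all cassettes wax up. The arm hides the blue tray, so I'll move aside.

```bash
python3 -m crank '[[[2,-1,-1,0],[4,-2,-1,0],[6,-3,-1,0],[8,-4,-1,0],[10,-5,-1,0],[11,-6,-1,0],[11,-6,-1,0],[11,-6,-1,0]]]'; python3 -c "
from h import *
p,d=arm.grab_frame('top'); C=cam('top');cv2.imwrite('pics/top_end2.png',p[:,:,::-1]); P,_=cloud(np.ones(d.shape,bool),d,C)
for n,x,y,z0,z1,r in [('blue',.5191,.3899,.05,.07,.055),('black',.6324,.0037,.05,.07,.055),('green',.6114,-.2106,.0105,.03,.033),('yellow',.5125,-.4201,.0105,.03,.033),('pink',.5921,.1859,.0105,.03,.033)]:
  k=(P[:,2]>z0)&(P[:,2]<z1)&(np.hypot(P[:,0]-x,P[:,1]-y)<r)
  print(n,k.sum() and (rect(P[k])-[x*1000,y*1000,0,0,0],np.percentile(P[k][:,2],[50,98])))"
```

```text
t: 41.72
eef_pos: [0.4835, -0.0587, 0.2475]
ee_rot: [3.141, -0.001, -1.992]
force: [0.1, 0.4, -0.1]
width: 0.0877
gripper_force: 0.0
blue (array([ 7.9, 32.2, 43.8, 22.3, 19.7]), array([0.05784483, 0.06160238]))
black 0
green (array([ 1.9,  0.5, 39.4, 29.5, 88.1]), array([0.01511679, 0.02222315]))
yellow (array([ 0.4,  3.2, 41.5, 28.9, 77.1]), array([0.01506028, 0.02142249]))
pink 0
```

View pics/top_end2.png

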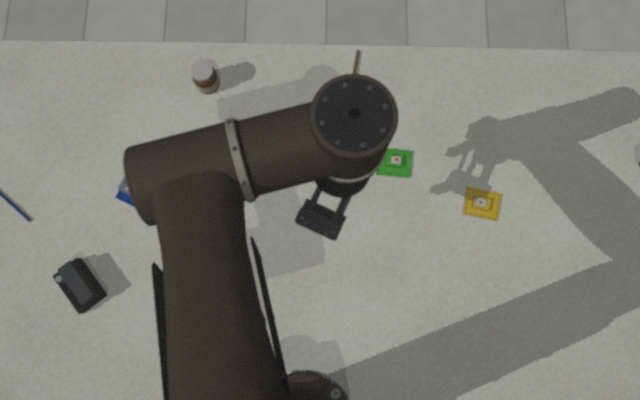

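The elbow hides it now, so I'll use the scene camera.

```bash
python3 -c "
from h import *
p,d=arm.grab_frame('scene'); C=cam('scene');cv2.imwrite('pics/sc_end.png',cv2.resize(p[130:270,120:520,::-1],None,fx=2,fy=2)); P,_=cloud(np.ones(d.shape,bool),d,C)
for n,x,y,z0,z1,r in [('blue',.5191,.3899,.045,.07,.06),('black',.6324,.0037,.045,.07,.06),('pink',.5921,.1859,.0105,.03,.033)]:
  k=(P[:,2]>z0)&(P[:,2]<z1)&(np.hypot(P[:,0]-x,P[:,1]-y)<r)
  print(n,k.sum() and (rect(P[k])-[x*1000,y*1000,0,0,0],np.percentile(P[k][:,2],[50,98])))"
```

```text
blue (array([ 1. , -1.5, 84. , 43.3, 65.6]), array([0.0568266 , 0.06024958]))
black (array([  1.9,  -1.6,  86.8,  40.4, -68.6]), array([0.05706009, 0.06005326]))
pink (array([-0.3, -2.1, 37.4, 30.9, 69.2]), array([0.01455049, 0.02096265]))
```

View pics/sc_end.png

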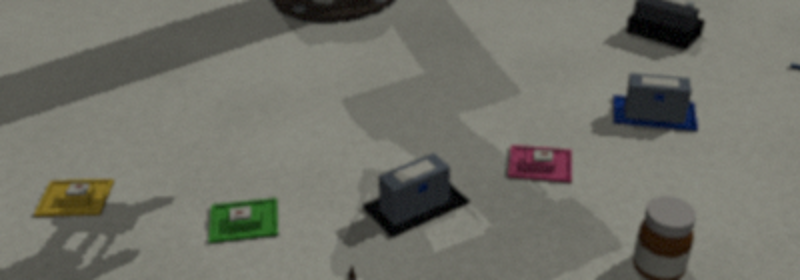

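Every item sits flat and centred in its tray: boxes at (658,98) in blue and (415,190) in black, cassettes in yellow (78,195), green (240,217) and pink (540,162). I'm handing in.

```bash
python3 -c "
from station import arm
print(arm.job_done())"
```

```text
the job is handed in; nothing more can be done
None
```

The job is handed in at about 42 s: all three cassettes lie wax up in their own trays, the heavy box (about 3.5 N) is in blue and the light one (about 0.7 N) is in black, all within a few mm of centre by the cameras; no verdict came back.

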